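# Tip the escapement housing onto the tester bed and push it home

## Task

With the fingertips only, push the standing brass escapement housing over onto its back, so that it lies on the tester's cork bed with its gear window facing up and its top towards the steel stop plate. Then push it along the bed by its foot until its top end sits flush and square against the stop plate, near the middle of the plate. Do not pinch, lift or carry it, and leave the crank and the other things on the desk where they are.

Things in the scene. Friction and masses are not known exactly. Their poses are not given: they have to be found in the camera images.
- housing: Loose brass housing, a plain block 50 (own x) x 60 (y) x 110 (z) mm, 0.25 to 0.5 kg, standing on the tester's bed. Origin: centre of its foot (underside); z runs from foot to top. The gear window is in the -x face, the plain back is the +x face and starts towards the stop plate, within 0.12 rad. It tips about its heel, falls by itself past 25 degrees and then lies 50 mm high
- cap (a point): Centre of the housing's flat steel-faced top end, at (0, 0, 110) mm in the housing's frame
- heel (a point): Middle of the lower edge of the housing's back, at (25, 0, 0) mm in the housing's frame: the edge it tips about; it stays on the bed all the time. Once the housing lies, this is the lower edge of the foot end, which then faces away from the stop plate
- window (a point): Middle of the gear window, at (-25, 0, 60) mm in the housing's frame
- tester: Fixed geared tester. Origin: on the table on its centre line; own x runs along the bed towards the stop plate, z up. Cork bed x = -180 to 90 mm, y = -75 to 75, top 12 mm above the table, open at the -x end and sides. Upright steel stop plate: face at x = 90, 130 mm wide, to 82 mm above the table; green gearbox 150 mm wide behind it to x = 210, 130 mm high
- stop (a point): Centre of the stop plate's face, at (90, 0, 37) mm in the tester's frame: where the middle of the housing's top end comes to rest. The housing, tipped on the spot, lands with its top about 40 to 65 mm short of it
- crank_knob (a point): Middle of the handle of the tester's chrome crank, 55 mm from the crank's axis, on the gearbox's -y side, 131 mm from the tester's centre line; the crank turns freely enough to be knocked, leave it alone
- rangefinder: Bystander: black camera body 32 x 138 x 78 mm, standing; origin under its centre
- hood: Bystander: grey lens hood, a tube 60 mm across and 40 mm high beside the tester's bed; origin under its centre
- filter: Bystander: amber glass filter 52 mm across, 7 mm high; origin under its centre
- loupe: Bystander: black eye loupe 40 mm across, 36 mm high; origin under its centre
- gearwheel: Bystander: brass gear wheel 44 mm across, 20 mm high with its hub; origin under its centre
- screwjar: Bystander: glass jar 50 mm across, 60 mm high; origin under its centre
- driver: Bystander: red-handled screwdriver 150 mm long, lying; origin under its middle

How it is judged (in metres and radians):
On the way, in this order (a step that is already met when the one before it is completed fails the run):
1. the housing lies on its back, window up (angle between housing's own x axis and vertical above 3.02159 rad), for 0.2 s.
2. its top end is flush and square against the stop plate (angle between housing's own x axis and vertical above 3.02159 rad and x of cap in the frame of tester above 0.0865 m and angle between the z axis of housing and the x axis of tester, either way round below 0.06 rad and y of cap in the frame of tester between -0.035 and 0.035 m), for 0.2 s.
At the end, for the whole second after the job is handed in: The housing lies at rest on the bed with its window up (within 0.12 rad), the centre of its top end within 3.5 mm of the stop plate's face and within 35 mm of the plate's middle, square to it within 0.06 rad (all of step 2 and height (world z) of heel below 0.018 m and linear speed of housing below 0.01 m/s and angular speed of housing below 0.1 rad/s); the robot touches nothing.
It fails at once if the housing is lifted: its heel edge rises more than 18 mm above the bed (height (world z) of heel above 0.03 m).
It fails at once if the housing is taken between the fingers (x of the grasp point in the frame of housing between -0.02 and 0.02 m and y of the grasp point in the frame of housing between -0.025 and 0.025 m and z of the grasp point in the frame of housing between 0.003 and 0.107 m).
It fails at once if the crank is knocked (its knob moves over 15 mm) (distance of crank_knob from where it was at the start of the episode above 0.015 m).
It fails at once if another thing on the desk is displaced by over 20 mm (distance of any of rangefinder, hood, filter, loupe, gearwheel, screwjar, driver from where it was at the start of the episode above 0.02 m).
It fails at once if another upright thing is tipped over (angle between any of rangefinder, hood, filter, loupe, gearwheel, screwjar's own z axis and vertical above 0.5 rad).
It also fails if it takes over 45 s, if anything falls off the work surface, if the arm or the gripper's body presses on something with over 40 N, if the wrist force passes 120 N, or if a joint passes its speed limit or range.

## Robot

A 6-joint arm with a two-finger parallel gripper is mounted at the origin on the work surface. World frame = base frame: x ahead of the robot, y to its left, z up, the work surface at z = 0. Lengths are in mm, angles in rad, forces in N, time in s.
With the tool pointing down it reaches from about 275 to 725 mm from the base axis. Payload 5.6 kg.
Tool frame: the origin (TCP) lies midway between the tips of the shut fingers; the grasp point (between the pads) lies 19 mm behind it (env.tcp_to_grasp is the distance from the TCP to the grasp point, in mm); z points along the fingers, y is the direction in which the jaws open and shut (so a half turn about z gives the same grasp; the last joint's range is limited). The gripper opens to 85 mm and grips with 20 to 120 N. Pads are 22 mm wide; open, the fingers measure 114 mm over their backs; the gripper's body (76 mm by 85 mm) begins 54 mm behind the grasp point. The pads swing forward as they close: fully open they stand 13 mm farther back than shut.
Start: joints at [1.614, 0.255, 0.108, 0, -1.424, -0.285], TCP at [131.67, 534, 231.283] pointing down, gripper open.
Joint ranges: [-2.95, 2.95], [-1.21, 1.97], [-1.09, 1.5], [-2.87, 1.71], [-2.94, -0.07], [-3.05, 3.05]. Speed limits (rad/s): [2.57, 2.57, 3.14, 3.14, 3.14, 3.14].

## Interface

Orientations are given as [roll, pitch, yaw] about the fixed x, y, z axes, in that order (R = Rz(yaw) Ry(pitch) Rx(roll)).
In Python, from workcell import status, optics, job_done, env gives the robot as it stands. The module is installed in compiled form; this text tells all that it offers.
- The arm moves only by the tool arm_command, never from a script. Its argument "plan" is a list of rows, each an object of numbers: "ax", "ay", "az": the turn, a rotation vector about the tool's x, y, z in degrees; "x", "y", "z": the shift along the tool's x, y, z in m; "grip": the closure, from 0 (fully open) to 1 (shut). In form: [{"ax": .., "ay": .., "az": .., "x": .., "y": .., "z": .., "grip": ..}, ...]. A call has 1 to 5 rows; each row is the pose to reach, as a shift and turn from the pose measured when the call began, along the tool's axes at that moment; what a row does not reach only later rows make up. A row lasts 1/8 s, in which the tool goes at most 62.5 mm and 10.7 degrees, less where a joint would pass 70% of its speed; a pose out of reach is approached as far as the arm can. A call with a gripper value outside its range is refused whole. The fingers move at their own pace and stop on an object; the grip force is fixed at half the most. Time passes only in rows, so rows that repeat a pose let the fingers close. It gives the time, the measured TCP pose, the force and the opening at its end, in the units of the state.
- status.state(): the state, without advancing time (a new reading comes with each control period).
- optics.grab_frame(name): name is "side" or "top" or "wrist"; returns a dict with "color" (420x560x3 uint8, blue, green, red), "K" (3x3 intrinsics, pixels), "dist_coeffs" ([k1, k2, p1, p2, k3] as OpenCV has them; the pictures are not rectified), "R" (3x3) and "t" (3): a world point X has camera coordinates R X + t. Camera axes: x right, y down, z forward; pixel columns grow to the right and rows downward; lengths in mm; the calibration is good to about 2 mm. A picture is of the moment at which its call begins. There is no depth.
- job_done(): hands the job in, once; it reports no verdict.
Trained networks look in the newest picture that a camera, given by its name, has taken for a name from the list of things; names that differ only in an ending like _2 or _b are one class to them, and where a whole thing is asked for, a point or a joint stands for the part that bears it (a point fixed in the world has none). Each returns a list of dicts, best first, with "score" (0 to 1); they miss things now and then, are a little off and sometimes report something else, mostly with a low value. They report only what shows in the picture. A call takes as long as a camera call.
- optics.look_for(camera, query): "bbox" ([left, top, width, height] in pixels, round what is visible of it).
- optics.pinpoint(camera, query): "location" ([column, row] in pixels: a listed point, or the origin of a listed thing).
The state is a dict: "time_s": time; "q": joint angles; "joint_velocities": joint speeds; "effort": joint torques, N m; "position": TCP position; "tcp_rot": TCP orientation; "contact_force": force on the tool from outside, world axes, zero at the start; "moment": the same for the moment, N m; "width": opening from 0.0 (shut) to 1.0 (fully open).
Only numpy, scipy, OpenCV 4.12 (cv2) and the standard library are available. Lean on these libraries where they do the work, as an engineer would, in place of code of your own. Each camera call takes 0.05 s, during which the arm holds its last target.

## Working session

There is one attempt and no reset: what is moved stays moved. The work goes in short steps, Python scripts to look and compute and a tool call to move; the robot and the scene stay as the last step left them, time stands still between calls to the robot, and variables do not carry over. Pictures are saved under pics/ and viewed, and the job is handed in when it is done.

Besides the shell and the picture viewer there is one more tool, called by a JSON object that holds its "fn" and its "kwargs", one argument or row to a line. arm_command: Moves the arm, as the interface text tells. Its arguments: {"type":"object","properties":{"plan":{"type":"array","items":{"type":"object","properties":{"ax":{"type":"number"},"ay":{"type":"number"},"az":{"type":"number"},"x":{"type":"number"},"y":{"type":"number"},"z":{"type":"number"},"grip":{"type":"number"}}}}},"required":["plan"]}

```bash
mkdir -p pics; ls
cat > h.py <<'E'
import numpy as np, cv2, json
from workcell import status, optics, env
def cam(n, save=None):
    f=optics.grab_frame(n)
    if save: cv2.imwrite('pics/'+save,f['color'])
    return f
def ray(f,px):
    K=np.array(f['K']);d=np.array(f['dist_coeffs']);R=np.array(f['R']);t=np.array(f['t']).ravel()
    u=cv2.undistortPoints(np.array([[px]],float),K,d).ravel()
    return -R.T@t, R.T@np.array([u[0],u[1],1])
def atz(f,px,z):
    o,d=ray(f,px); return o+d*(z-o[2])/d[2]
def proj(f,X):
    R=np.array(f['R']);t=np.array(f['t'],float)
    return cv2.projectPoints(np.array(X,float).reshape(-1,3),cv2.Rodrigues(R)[0],t,np.array(f['K']),np.array(f['dist_coeffs']))[0].reshape(-1,2)
E
python3 - <<'E'
from h import *
print(status.state())
for n in ['side','top','wrist']:
    f=cam(n,n+'0.png'); print(n,-np.array(f['R']).T@np.array(f['t']).ravel())
    for q in ['housing','cap','heel','window','tester','stop','crank_knob','hood']:
        r=optics.pinpoint(n,q); print(q,[(np.round(x['location']),round(x['score'],2)) for x in r[:2]])
E
```

```text
pics
{'time_s': 0.0, 'q': array([ 1.61361587e+00,  2.55733019e-01,  1.07033195e-01, -4.89462042e-04,
       -1.42388666e+00, -2.84580106e-01]), 'joint_velocities': array([ 8.55982629e-04,  3.78743305e-05, -9.26635370e-04,  6.79436740e-04,
        1.41174733e-06,  6.42598809e-04]), 'effort': array([ 1.16727148e-03, -3.86628342e+01,  2.37939155e+01,  5.36513239e+00,
       -5.99685707e-03,  4.00392125e-06]), 'position': array([131.50583262, 533.54943237, 230.41225433]), 'tcp_rot': array([ 3.13973858e+00, -3.80066140e-05, -2.41832606e-01]), 'contact_force': array([-0.17733207,  0.1930111 ,  0.29940512]), 'moment': array([ 0.02821018, -0.0041466 ,  0.01885267]), 'width': 0.9982601219589471}
side [ 258.75018297 -642.05381989  780.70946828]
housing [(array([272., 264.]), 0.64)]
cap [(array([271., 232.]), 0.67), (array([272., 264.]), 0.18)]
heel [(array([268., 254.]), 0.87), (array([253., 211.]), 0.73)]
window [(array([276., 252.]), 0.6)]
tester [(array([264., 242.]), 0.73)]
stop [(array([252., 211.]), 0.89)]
crank_knob [(array([291., 168.]), 0.5), (array([273., 265.]), 0.47)]
hood [(array([224., 164.]), 0.73), (array([214., 253.]), 0.55)]
top [ 462.08167013   32.24635997 1365.35875509]
housing [(array([287., 231.]), 0.19)]
cap [(array([302., 230.]), 0.55)]
heel [(array([289., 234.]), 0.9)]
window [(array([310., 233.]), 0.56)]
tester [(array([265., 225.]), 0.79)]
stop [(array([235., 220.]), 0.68)]
crank_knob [(array([230., 170.]), 0.57)]
hood [(array([259., 270.]), 0.75), (array([228., 169.]), 0.38)]
wrist [208.07072924 515.55901741 373.94217883]
housing []
cap []
heel []
window []
tester []
stop []
crank_knob []
hood []
```

View pics/side0.png

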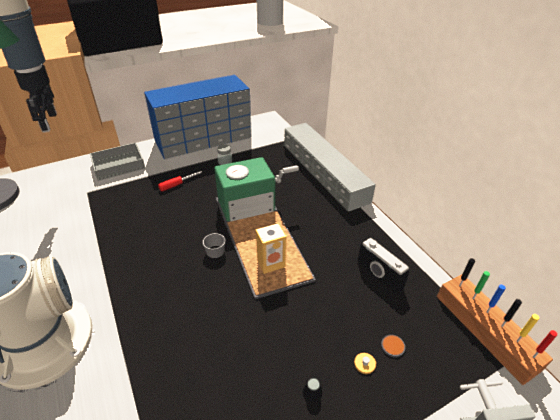

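View pics/top0.png

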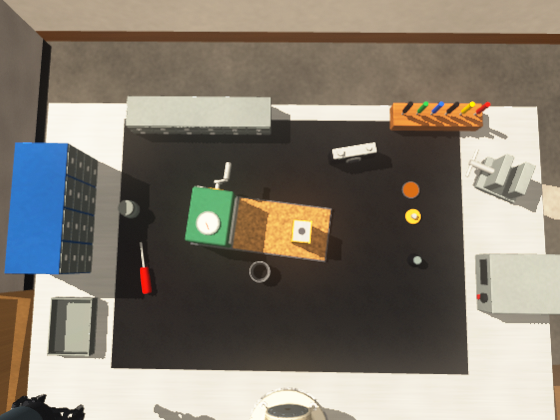

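Run:
```python
from h import *
for n,c in [('side',(200,130,160,170)),('top',(190,140,190,160))]:
    f=cam(n); x,y,w,h=c
    cv2.imwrite(f'pics/{n}_z.png',cv2.resize(f['color'][y:y+h,x:x+w],None,fx=4 if n=='top' else 3.5,fy=4 if n=='top' else 3.5,interpolation=cv2.INTER_CUBIC)[:600,:800])
    for q,z in [('cap',122),('heel',12),('window',72),('tester',0),('stop',37),('hood',0)]:
        r=optics.pinpoint(n,q)
        for x in r[:2]: print(n,q,np.round(x['location'],1),np.round(atz(f,x['location'],z)),round(x['score'],2))
```

```text
side heel [265.5 253.2] [555.   6.  12.] 0.75
side heel [180.6 179.5] [448. 422.  12.] 0.32
side window [272.6 254.4] [545. -55.  72.] 0.77
side tester [265.4 238. ] [584.  68.   0.] 0.87
side tester [213.5 250.4] [439.  88.   0.] 0.67
side stop [252.2 209.7] [584. 155.  37.] 0.61
side hood [212.9 252.1] [435.  83.   0.] 0.57
top cap [300.3 230.7] [555. -26. 122.] 0.69
top cap [260.8 268.3] [453.  79. 122.] 0.54
top heel [287.9 232.3] [558.   6.  12.] 0.57
top window [310.8 231.8] [556. -57.  72.] 0.83
top window [235.3 222.1] [580. 155.  72.] 0.26
top tester [266.9 229.2] [567.  68.   0.] 0.97
top tester [299.1 234.7] [552. -28.   0.] 0.56
top stop [235.5 224.7] [576. 158.  37.] 0.81
top hood [257.3 269.4] [448.  94.   0.] 0.43
```

View pics/side_z.png

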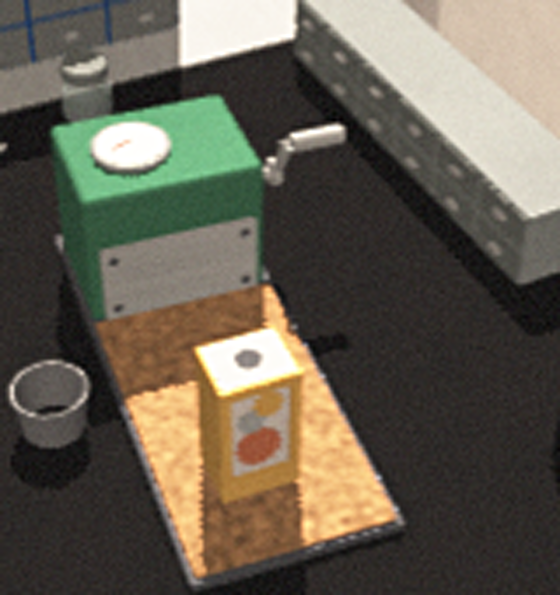

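View pics/top_z.png

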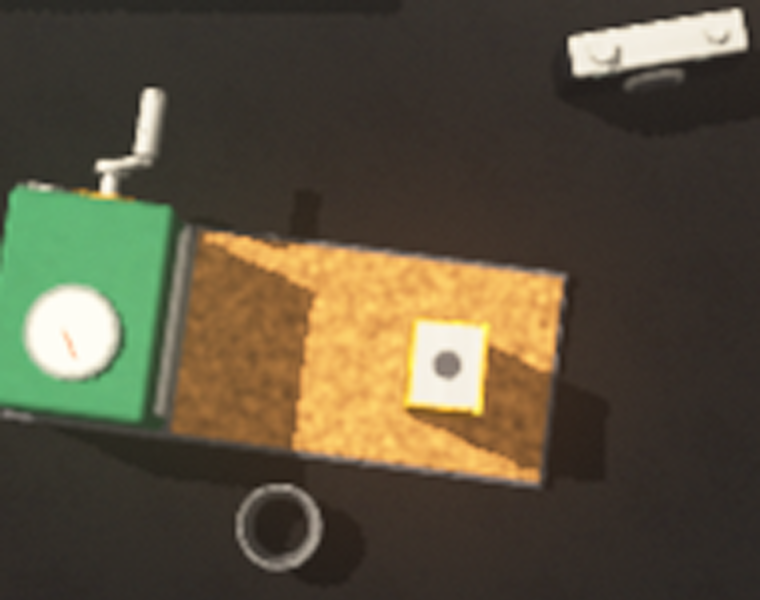

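```bash
cat > fit0.py <<'E'
from h import *
from scipy.optimize import least_squares
ft,fs=cam('top'),cam('side')
T=lambda u,v:(u/4+190,v/4+140)
S=lambda u,v:(u/3.5+200,v/3.5+130)
def tf(p,P):
    c,s=np.cos(p[2]),np.sin(p[2]);P=np.array(P,float)
    return np.c_[p[0]+c*P[:,0]-s*P[:,1],p[1]+s*P[:,0]+c*P[:,1],P[:,2]]
def fit(sets,p0):
    def r(p): return np.concatenate([(proj(f,tf(p,[o[0] for o in ob]))-np.array([o[1] for o in ob])).ravel() for f,ob in sets])
    s=least_squares(r,p0,loss='soft_l1'); return s.x,np.round(r(s.x).reshape(-1,2),1)
tt=[((-180,-75,12),T(566,273)),((-180,75,12),T(543,486)),((90,-75,130),T(176,207)),((90,75,130),T(153,421))]
ts=[((-180,75,12),S(192,582)),((-180,-75,12),S(402,520)),((90,75,130),S(75,200)),((90,-75,130),S(262,170)),((90,65,12),S(103,320))]
ht=[((25,-30,110+12),T(412,320)),((-25,-30,122),T(488,323)),((-25,30,122),T(483,413)),((25,30,122),T(406,410))]
hs=[((25,30,122),S(195,348)),((25,-30,122),S(272,328)),((-25,-30,122),S(302,374)),((-25,30,122),S(206,394)),((-25,30,12),S(222,500)),((-25,-30,12),S(297,483))]
for nm,a,b,p0 in [('tester',tt,ts,[567,68,1.6]),('housing',ht,hs,[555,-26,1.6])]:
    for s in ([(ft,a)],[(fs,b)],[(ft,a),(fs,b)]):
        p,r=fit(s,p0); print(nm,np.round(p,3),r.tolist())
    print()
E
python3 fit0.py
```

```text
tester [573.938  67.976   1.457] [[-0.9, 0.7], [-0.9, -1.7], [2.2, -0.5], [0.3, 1.1]]
tester [568.632  65.098   1.461] [[0.3, -0.9], [-2.1, -0.4], [0.8, 3.2], [0.3, 0.2], [-0.3, 0.7]]
tester [570.82   67.053   1.458] [[-0.6, 1.7], [-0.6, -0.7], [2.5, 0.7], [0.7, 2.3], [0.6, -1.8], [-1.9, -1.2], [1.3, 2.5], [0.8, -0.3], [0.2, -0.0]]

housing [552.175 -29.588   1.528] [[0.1, 0.0], [-0.4, 0.3], [-0.2, 0.0], [0.5, -0.3]]
housing [550.976 -32.175   1.44 ] [[-0.6, -0.6], [1.0, -0.4], [-0.6, 0.1], [2.6, 0.4], [-1.0, 0.9], [0.1, -0.3]]
housing [551.554 -30.72    1.488] [[1.0, -0.1], [0.5, 0.9], [-0.2, 0.6], [0.5, -0.5], [-0.9, -0.5], [0.2, -1.1], [-0.4, -0.9], [3.2, 0.2], [-0.4, 0.7], [0.2, -1.3]]
```

```bash
cat >> h.py <<'E'
from scipy.spatial.transform import Rotation as Ro
def to(P,yaw):
    s=status.state();R=Ro.from_euler('xyz',s['tcp_rot'])
    d=R.inv().apply(np.array(P,float)-s['position'])/1000
    G=Ro.from_euler('xyz',[np.pi,0,yaw]); w=(R.inv()*G).as_rotvec(degrees=True)
    print('t',s['time_s'],'pos',np.round(s['position'],1),'rot',np.round(s['tcp_rot'],3),'F',np.round(s['contact_force'],1),'w',s['width'])
    print('shift',np.round(d,4),'turn',np.round(w,2))
E
python3 -c "
from h import *
to([546.5,-105,230],-1.64)"
```

```text
t 2.15 pos [131.6 534.  231.3] rot [ 3.142 -0.    -0.242] F [ 0.1 -0.4  0.5] w 0.9955132153925665
shift [0.5558 0.5211 0.0013] turn [ 0.   -0.   80.11]
```

{"fn": "arm_command", "kwargs": {
  "plan": [
    {"x":0.556,"y":0.521,"z":0,"az":80.1,"grip":1},
    {"x":0.556,"y":0.521,"z":0,"az":80.1,"grip":1},
    {"x":0.556,"y":0.521,"z":0,"az":80.1,"grip":1},
    {"x":0.556,"y":0.521,"z":0,"az":80.1,"grip":1},
    {"x":0.556,"y":0.521,"z":0,"az":80.1,"grip":1}
  ]
}}

```text
schema error: expected keys ax, ay, az, x, y, z, grip
```

```bash
python3 -c "
from h import *
print(status.state()['q'])
to([546.5,-105,230],-1.64)"
```

```text
[ 1.61364574e+00  2.55140211e-01  1.08184083e-01  3.69835404e-06
 -1.42390092e+00 -2.84595326e-01]
t 2.15 pos [131.6 534.  231.3] rot [ 3.142 -0.    -0.242] F [ 0.1 -0.4  0.5] w 0.9955132153925665
shift [0.5558 0.5211 0.0013] turn [ 0.   -0.   80.11]
```

{"fn": "arm_command", "kwargs": {
  "plan": [
    {"ax":0,"ay":0,"x":0.556,"y":0.521,"z":0,"az":80.1,"grip":1},
    {"ax":0,"ay":0,"x":0.556,"y":0.521,"z":0,"az":80.1,"grip":1},
    {"ax":0,"ay":0,"x":0.556,"y":0.521,"z":0,"az":80.1,"grip":1},
    {"ax":0,"ay":0,"x":0.556,"y":0.521,"z":0,"az":80.1,"grip":1},
    {"ax":0,"ay":0,"x":0.556,"y":0.521,"z":0,"az":80.1,"grip":1}
  ]
}}

```text
time_s: 2.78
position: [302.6, 270.2, 231.6]
tcp_rot: [-3.141, 0.001, -1.185]
contact_force: [2.2, 0.2, 0.3]
width: 0.002
```

```bash
python3 -c "
from h import *
print(status.state()['q'])
to([546.5,-105,230],-1.64)"
```

```text
[ 1.11951904e+00 -3.65519572e-02 -2.24446526e-01  2.31783587e-04
 -1.38185014e+00 -7.33555540e-01]
t 2.775 pos [302.6 270.2 231.6] rot [-3.141e+00  1.000e-03 -1.185e+00] F [2.2 0.2 0.3] w 0.0017363484008563774
shift [ 0.4394 -0.0847  0.0015] turn [-0.05  0.04 26.08]
```

{"fn": "arm_command", "kwargs": {
  "plan": [
    {"ax":0,"ay":0,"x":0.439,"y":-0.085,"z":0,"az":26,"grip":1},
    {"ax":0,"ay":0,"x":0.439,"y":-0.085,"z":0,"az":26,"grip":1},
    {"ax":0,"ay":0,"x":0.439,"y":-0.085,"z":0,"az":26,"grip":1},
    {"ax":0,"ay":0,"x":0.439,"y":-0.085,"z":0,"az":26,"grip":1},
    {"ax":0,"ay":0,"x":0.439,"y":-0.085,"z":0,"az":26,"grip":1}
  ]
}}

```text
time_s: 3.4
position: [473.2, 8.0, 231.8]
tcp_rot: [-3.14, 0.001, -1.638]
contact_force: [0.5, 1.3, 0.6]
width: 0.004
```

```bash
python3 -c "
from h import *
to([546.5,-105,106],-1.64)"
```

```text
t 3.4 pos [473.2   8.  231.8] rot [-3.140e+00  1.000e-03 -1.638e+00] F [0.5 1.3 0.6] w 0.0037510735808471453
shift [ 0.1079 -0.0806  0.1257] turn [-0.09  0.08  0.09]
```

{"fn": "arm_command", "kwargs": {
  "plan": [
    {"ax":0,"ay":0,"x":0.108,"y":-0.08,"z":0,"az":0,"grip":1},
    {"ax":0,"ay":0,"x":0.108,"y":-0.08,"z":0,"az":0,"grip":1},
    {"ax":0,"ay":0,"x":0.108,"y":-0.08,"z":0.04,"az":0,"grip":1},
    {"ax":0,"ay":0,"x":0.108,"y":-0.0805,"z":0.125,"az":0,"grip":1},
    {"ax":0,"ay":0,"x":0.108,"y":-0.0805,"z":0.125,"az":0,"grip":1}
  ]
}}

```text
time_s: 4.03
position: [543.9, -105.3, 102.6]
tcp_rot: [3.137, 0.001, -1.64]
contact_force: [0.1, -0.6, 1.1]
width: 0.005
```

```bash
python3 -c "
from h import *
cam('side','side1.png');cam('wrist','wrist1.png')
to([549.5,-75,106],-1.64)"
```

```text
t 4.125 pos [ 544.3 -105.1  103.7] rot [ 3.137e+00  1.000e-03 -1.639e+00] F [ 0.7 -0.2  0.1] w 0.002436506438844266
shift [-0.0304 -0.0031 -0.0023] turn [0.28 0.06 0.05]
```

View pics/side1.png

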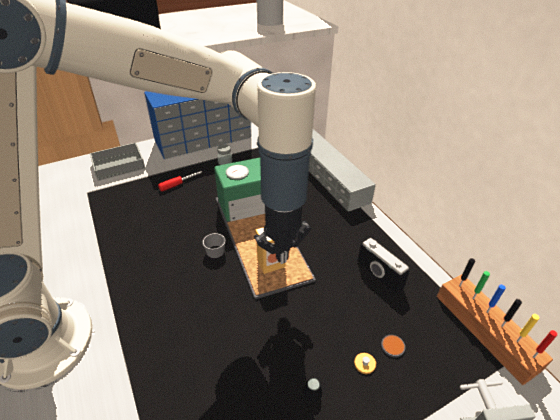

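View pics/wrist1.png

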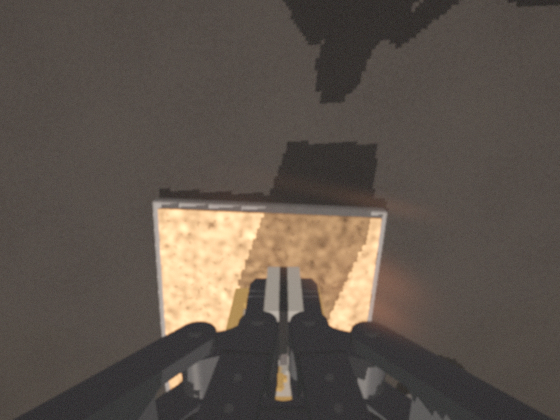

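```bash
python3 -c "
from h import *
f=cam('wrist')
a=atz(f,(155,203),12);b=atz(f,(385,210),12);print(a,b,np.linalg.norm(a-b)); d=a-b;print(np.arctan2(d[1],d[0])-np.pi/2)
to([548.7,-75,106],-1.64)"
```

```text
[ 629.37369717 -122.2177635    12.        ] [ 475.21873359 -106.49227073   12.        ] 154.9549738486261
-1.6724556101548005
t 4.175 pos [ 545.9 -105.3  106.1] rot [ 3.141e+00  1.000e-03 -1.638e+00] F [0.1 0.5 0.8] w 0.0002343894774192357
shift [-0.0304 -0.0008  0.0001] turn [0.04 0.04 0.09]
```

{"fn": "arm_command", "kwargs": {
  "plan": [
    {"ax":0,"ay":0,"az":0,"x":-0.018,"y":-0.001,"z":0,"grip":1},
    {"ax":0,"ay":0,"az":0,"x":-0.03,"y":-0.001,"z":0,"grip":1},
    {"ax":0,"ay":0,"az":0,"x":-0.038,"y":-0.001,"z":0,"grip":1},
    {"ax":0,"ay":0,"az":0,"x":-0.044,"y":-0.001,"z":0,"grip":1},
    {"ax":0,"ay":0,"az":0,"x":-0.05,"y":-0.001,"z":0,"grip":1}
  ]
}}

```text
time_s: 4.8
position: [550.4, -55.2, 106.4]
tcp_rot: [3.141, 0.0, -1.638]
contact_force: [1.0, -1.4, 0.7]
width: 0.002
```

```bash
python3 -c "
from h import *
for n in ['side','wrist']:
    f=cam(n); c=f['color']
    c=c[190:310,200:360] if n=='side' else c
    cv2.imwrite('pics/'+n+'2.png',cv2.resize(c,None,fx=4 if n=='side' else 1,fy=4 if n=='side' else 1))
to([552,-35,106],-1.64)"
```

```text
t 4.9 pos [550.3 -55.  106.1] rot [ 3.141e+00  1.000e-03 -1.638e+00] F [-0.1 -1.3  0.1] w 0.0015339426071004612
shift [-0.0201 -0.0004  0.0001] turn [0.04 0.04 0.11]
```

View pics/side2.png

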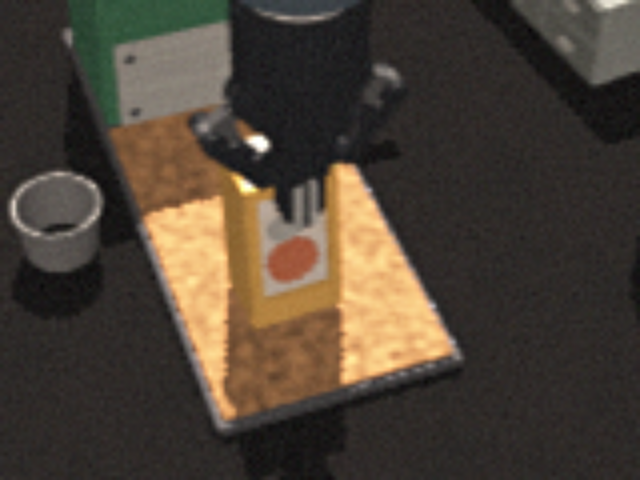

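View pics/wrist2.png

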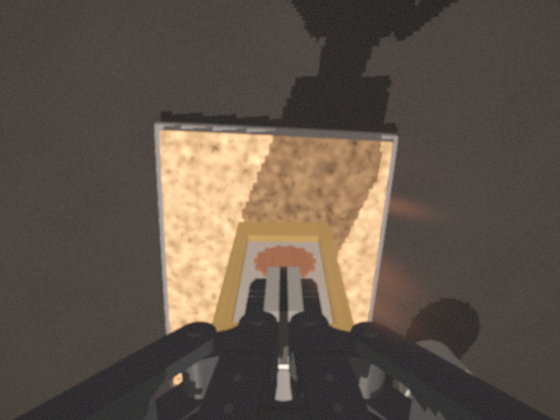

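```bash
python3 -c "
from h import *
f=cam('wrist')
for z in (12,17,22): print(atz(f,(237,223),z),atz(f,(328,223),z))
"
```

```text
[582.62960287 -53.23551966  12.        ] [520.15614223 -49.0068318   12.        ]
[581.84811781 -54.91575648  17.        ] [520.69436928 -50.77639696  17.        ]
[581.06663276 -56.59599329  22.        ] [521.23259634 -52.54596212  22.        ]
```

{"fn": "arm_command", "kwargs": {
  "plan": [
    {"ax":0,"ay":0,"az":0,"x":-0.006,"y":0,"z":0,"grip":1},
    {"ax":0,"ay":0,"az":0,"x":-0.012,"y":0,"z":0,"grip":1},
    {"ax":0,"ay":0,"az":0,"x":-0.018,"y":0,"z":0,"grip":1},
    {"ax":0,"ay":0,"az":0,"x":-0.023,"y":0,"z":0,"grip":1},
    {"ax":0,"ay":0,"az":0,"x":-0.027,"y":0,"z":0,"grip":1}
  ]
}}

```text
time_s: 5.58
position: [552.0, -27.9, 105.9]
tcp_rot: [3.141, 0.001, -1.638]
contact_force: [-0.5, 0.7, 1.0]
width: -0.006
```

```bash
python3 -c "
from h import *
for n in ['wrist']:
    f=cam(n,'wrist3.png')
to([552,-35,106],-1.64)"
```

```text
t 5.625 pos [552.  -27.6 106. ] rot [ 3.141e+00  1.000e-03 -1.638e+00] F [ 0.8  0.8 -0. ] w 0.0007439030639032648
shift [ 0.0074 -0.0005 -0.    ] turn [0.05 0.06 0.12]
```

View pics/wrist3.png

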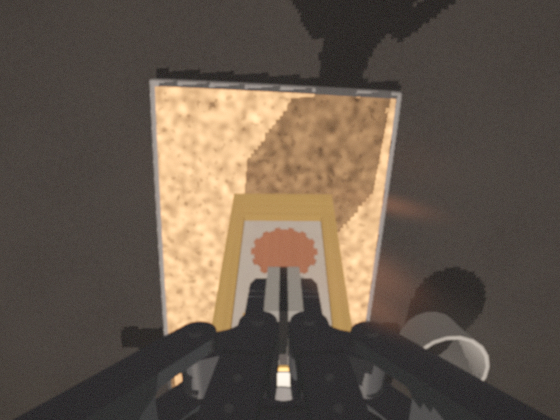

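{"fn": "arm_command", "kwargs": {
  "plan": [
    {"ax":0,"ay":0,"az":0,"x":-0.006,"y":0,"z":0,"grip":1},
    {"ax":0,"ay":0,"az":0,"x":-0.012,"y":0,"z":0,"grip":1},
    {"ax":0,"ay":0,"az":0,"x":-0.014,"y":0,"z":0,"grip":1},
    {"ax":0,"ay":0,"az":0,"x":-0.014,"y":0,"z":0,"grip":1},
    {"ax":0,"ay":0,"az":0,"x":-0.014,"y":0,"z":0,"grip":1}
  ]
}}

```text
time_s: 6.25
position: [553.0, -13.7, 106.0]
tcp_rot: [3.141, 0.001, -1.638]
contact_force: [0.4, 0.2, 0.1]
width: 0.002
```

```bash
python3 -c "
from h import *
for n in ['wrist']:
    f=cam(n,'wrist4.png')
to([552,-35,106],-1.64)"
```

```text
t 6.3 pos [552.9 -13.7 106. ] rot [ 3.141e+00  1.000e-03 -1.638e+00] F [-0.1 -0.2  0.3] w 0.0019970613137692272
shift [ 0.0213 -0.0005 -0.0001] turn [0.05 0.05 0.12]
```

View pics/wrist4.png

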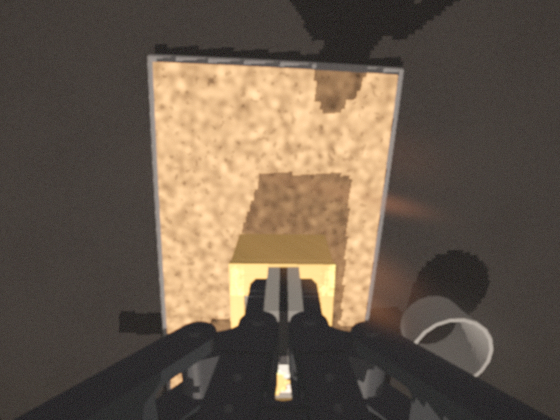

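```bash
python3 -c "
from h import *
f=cam('wrist')
for z,r in ((12,[(239,234),(327,234)]),(62,[(230,264),(335,264)])):
    a,b=[atz(f,p,z) for p in r]; d=a-b; print(a,b,np.linalg.norm(d),np.arctan2(d[1],d[0])+np.pi/2)
to([546,-55,106],-1.67)"
```

```text
[584.75318571  -3.86687735  12.        ] [5.23773716e+02 2.65209989e-01 1.20000000e+01] 61.119308826832054 1.5031378133242383
[584.02876421  -4.76022626  62.        ] [525.00171849  -0.75631748  62.        ] 59.16268597532091 1.5030683088225651
t 6.35 pos [552.9 -13.8 105.9] rot [ 3.141e+00  1.000e-03 -1.638e+00] F [ 0.1 -0.1 -0.3] w 0.0006147887225898948
shift [ 0.0416  0.0041 -0.0001] turn [0.06 0.05 1.83]
```

```bash
python3 -c "
from h import *
to([550.5,-40,28],-1.678)"
```

```text
t 6.35 pos [552.9 -13.8 105.9] rot [ 3.141e+00  1.000e-03 -1.638e+00] F [ 0.1 -0.1 -0.3] w 0.0006147887225898948
shift [0.0264 0.0006 0.0779] turn [0.06 0.05 2.29]
```

{"fn": "arm_command", "kwargs": {
  "plan": [
    {"ax":0,"ay":0,"az":2.3,"x":0.036,"y":0.0005,"z":0,"grip":0.7},
    {"ax":0,"ay":0,"az":2.3,"x":0.036,"y":0.0005,"z":0,"grip":0.7},
    {"ax":0,"ay":0,"az":2.3,"x":0.036,"y":0.0005,"z":0.04,"grip":0.7},
    {"ax":0,"ay":0,"az":2.3,"x":0.036,"y":0.0005,"z":0.076,"grip":0.7},
    {"ax":0,"ay":0,"az":2.3,"x":0.036,"y":0.0005,"z":0.076,"grip":0.7}
  ]
}}

```text
time_s: 6.98
position: [547.7, -49.5, 27.6]
tcp_rot: [3.135, -0.0, -1.678]
contact_force: [-0.6, 0.3, 1.3]
width: 0.297
```

```bash
python3 -c "
from h import *
f=cam('wrist','wrist5.png');f=cam('side');cv2.imwrite('pics/side5.png',cv2.resize(f['color'][150:310,200:360],None,fx=3.5,fy=3.5))
to([550.5,-40,28],-1.678)"
```

```text
t 7.075 pos [550.8 -49.4  31. ] rot [-3.141e+00  1.000e-03 -1.677e+00] F [0.3 0.2 0.3] w 0.3008577390933131
shift [-0.0093  0.0013  0.003 ] turn [-0.01  0.03  0.03]
```

View pics/wrist5.png

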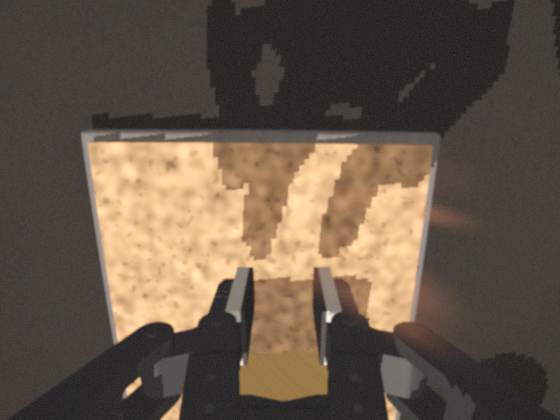

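View pics/side5.png

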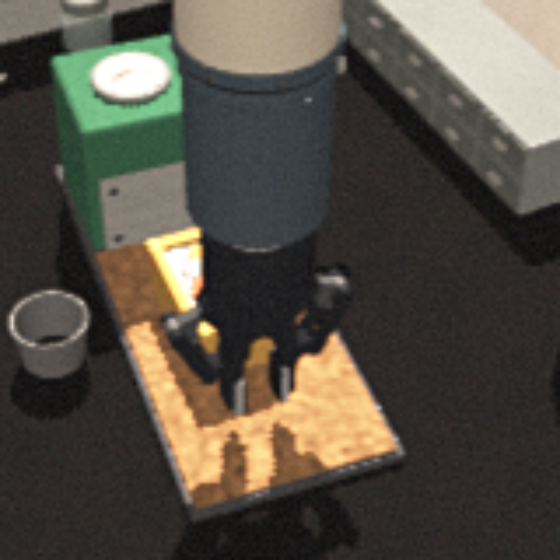

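{"fn": "arm_command", "kwargs": {
  "plan": [
    {"ax":0,"ay":0,"az":0,"x":-0.015,"y":0,"z":0,"grip":0.7},
    {"ax":0,"ay":0,"az":0,"x":-0.03,"y":0,"z":0,"grip":0.7},
    {"ax":0,"ay":0,"az":0,"x":-0.038,"y":0,"z":0,"grip":0.7},
    {"ax":0,"ay":0,"az":0,"x":-0.046,"y":0,"z":0,"grip":0.7},
    {"ax":0,"ay":0,"az":0,"x":-0.054,"y":0,"z":0,"grip":0.7}
  ]
}}

```text
time_s: 7.7
position: [556.6, 4.5, 31.3]
tcp_rot: [-3.141, 0.0, -1.677]
contact_force: [-0.8, -2.3, 1.9]
width: 0.3
```

{"fn": "arm_command", "kwargs": {
  "plan": [
    {"ax":0,"ay":0,"az":0,"x":-0.006,"y":0,"z":0,"grip":0.7},
    {"ax":0,"ay":0,"az":0,"x":-0.011,"y":0,"z":0,"grip":0.7},
    {"ax":0,"ay":0,"az":0,"x":-0.016,"y":0,"z":0,"grip":0.7},
    {"ax":0,"ay":0,"az":0,"x":-0.02,"y":0,"z":0,"grip":0.7}
  ]
}}

```text
time_s: 8.2
position: [558.7, 24.6, 31.2]
tcp_rot: [-3.141, 0.0, -1.677]
contact_force: [-0.9, -2.2, 1.4]
width: 0.305
```

```bash
python3 -c "
from h import *
f=cam('wrist','wrist6.png');f=cam('side');cv2.imwrite('pics/side6.png',cv2.resize(f['color'][150:310,200:360],None,fx=3.5,fy=3.5))
f=cam('top');cv2.imwrite('pics/top6.png',cv2.resize(f['color'][140:300,190:380],None,fx=4,fy=4)[:600])
to([550.5,-40,28],-1.678)"
```

```text
t 8.35 pos [558.7  25.   31. ] rot [-3.141e+00  1.000e-03 -1.677e+00] F [0.1 0.2 0.5] w 0.29672658801380614
shift [0.0655 0.0013 0.003 ] turn [-0.02  0.05  0.04]
```

View pics/wrist6.png

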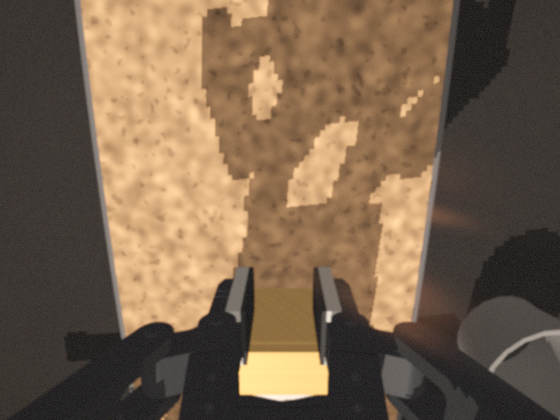

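View pics/side6.png

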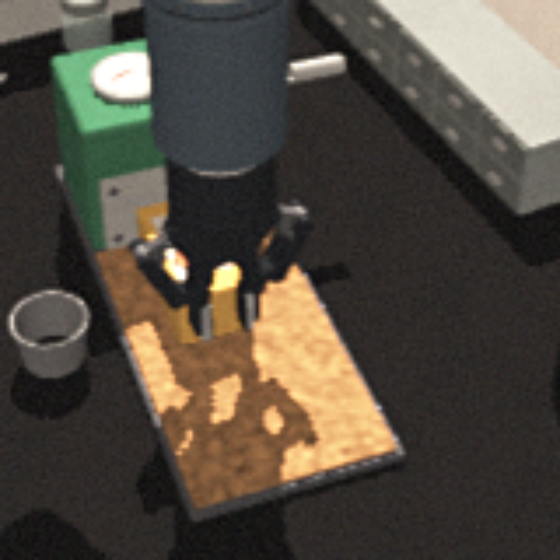

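View pics/top6.png

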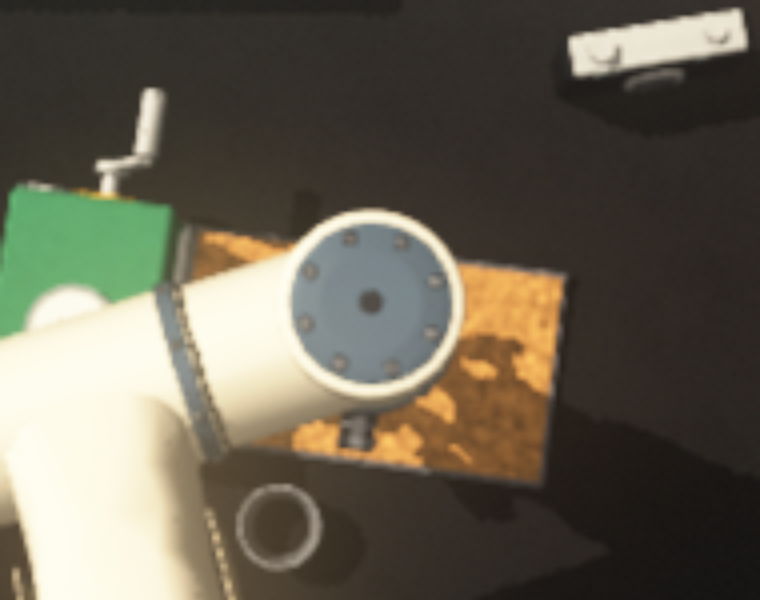

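{"fn": "arm_command", "kwargs": {
  "plan": [
    {"ax":0,"ay":0,"az":0,"x":-0.003,"y":0,"z":0,"grip":0.7},
    {"ax":0,"ay":0,"az":0,"x":-0.005,"y":0,"z":0,"grip":0.7},
    {"ax":0,"ay":0,"az":0,"x":-0.007,"y":0,"z":0,"grip":0.7}
  ]
}}

```text
time_s: 8.72
position: [559.4, 32.0, 31.0]
tcp_rot: [-3.141, 0.001, -1.677]
contact_force: [-0.0, -2.3, 0.2]
width: 0.301
```

{"fn": "arm_command", "kwargs": {
  "plan": [
    {"ax":0,"ay":0,"az":0,"x":-0.001,"y":0,"z":0,"grip":0.7},
    {"ax":0,"ay":0,"az":0,"x":-0.002,"y":0,"z":0,"grip":0.7}
  ]
}}

```text
time_s: 8.98
position: [559.6, 34.0, 31.0]
tcp_rot: [-3.141, 0.001, -1.677]
contact_force: [-0.1, -1.7, 0.8]
width: 0.301
```

{"fn": "arm_command", "kwargs": {
  "plan": [
    {"ax":0,"ay":0,"az":0,"x":-0.001,"y":0,"z":0,"grip":0.7},
    {"ax":0,"ay":0,"az":0,"x":-0.002,"y":0,"z":0,"grip":0.7}
  ]
}}

```text
time_s: 9.22
position: [559.8, 36.0, 31.0]
tcp_rot: [-3.142, 0.001, -1.677]
contact_force: [-0.1, -1.1, 1.3]
width: 0.296
```

{"fn": "arm_command", "kwargs": {
  "plan": [
    {"ax":0,"ay":0,"az":0,"x":-0.001,"y":0,"z":0,"grip":0.7}
  ]
}}

```text
time_s: 9.35
position: [559.9, 37.1, 31.0]
tcp_rot: [-3.142, 0.001, -1.677]
contact_force: [0.2, -2.7, 1.0]
width: 0.303
```

{"fn": "arm_command", "kwargs": {
  "plan": [
    {"ax":0,"ay":0,"az":0,"x":-0.001,"y":0,"z":0,"grip":0.7}
  ]
}}

```text
time_s: 9.48
position: [560.0, 38.1, 31.0]
tcp_rot: [-3.142, 0.001, -1.677]
contact_force: [-0.1, -2.7, 0.6]
width: 0.296
```

{"fn": "arm_command", "kwargs": {
  "plan": [
    {"ax":0,"ay":0,"az":0,"x":-0.001,"y":0,"z":0,"grip":0.7},
    {"ax":0,"ay":0,"az":0,"x":-0.002,"y":0,"z":0,"grip":0.7}
  ]
}}

```text
time_s: 9.72
position: [559.8, 38.7, 31.1]
tcp_rot: [3.141, -0.002, -1.677]
contact_force: [-1.4, -9.8, 1.3]
width: 0.306
```

{"fn": "arm_command", "kwargs": {
  "plan": [
    {"ax":0,"ay":0,"az":0,"x":-0.001,"y":0,"z":0,"grip":0.7}
  ]
}}

```text
time_s: 9.85
position: [559.7, 38.6, 31.1]
tcp_rot: [3.14, -0.003, -1.678]
contact_force: [-0.6, -5.8, 1.0]
width: 0.301
```

```bash
python3 -c "
from h import *
f=cam('wrist','wrist7.png');f=cam('side');cv2.imwrite('pics/side7.png',cv2.resize(f['color'][160:280,200:320],None,fx=5,fy=5))
to([550.5,-40,28],-1.678)"
```

```text
t 9.95 pos [559.7  38.6  31.1] rot [ 3.140e+00 -3.000e-03 -1.678e+00] F [-0.5 -5.8  1.7] w 0.2992882909018961
shift [0.0792 0.0007 0.0033] turn [ 0.08 -0.2   0.02]
```

View pics/wrist7.png

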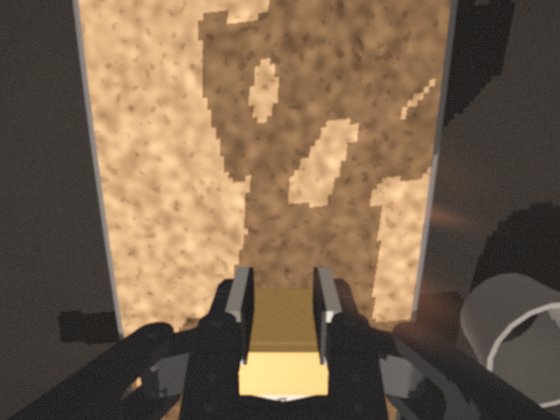

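View pics/side7.png

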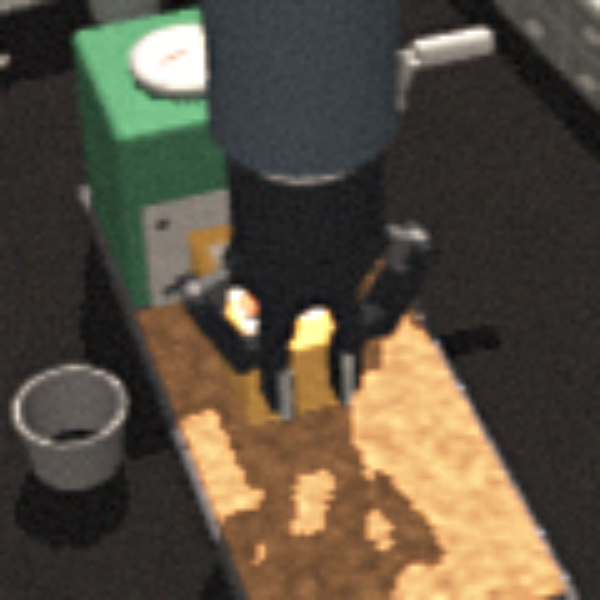

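{"fn": "arm_command", "kwargs": {
  "plan": [
    {"ax":0,"ay":0,"az":0,"x":-0.001,"y":0,"z":0,"grip":0.7},
    {"ax":0,"ay":0,"az":0,"x":-0.002,"y":0,"z":0,"grip":0.7},
    {"ax":0,"ay":0,"az":0,"x":-0.003,"y":0,"z":0,"grip":0.7},
    {"ax":0,"ay":0,"az":0,"x":-0.003,"y":0,"z":0,"grip":0.7}
  ]
}}

```text
time_s: 10.45
position: [559.0, 38.8, 31.1]
tcp_rot: [3.138, -0.008, -1.678]
contact_force: [-2.0, -12.4, 2.9]
width: 0.298
```

```bash
python3 -c "
from h import *
to([550.5,-40,28],-1.678)"
```

```text
t 10.45 pos [559.   38.8  31.1] rot [ 3.138 -0.008 -1.678] F [ -2.  -12.4   2.9] w 0.29830854857096356
shift [0.0792 0.     0.0038] turn [ 0.2  -0.46 -0.01]
```

{"fn": "arm_command", "kwargs": {
  "plan": [
    {"ax":0,"ay":0,"az":0,"x":0.02,"y":0,"z":0,"grip":0.7},
    {"ax":0,"ay":0,"az":0,"x":0.06,"y":0,"z":0,"grip":0.7},
    {"ax":0,"ay":0,"az":0,"x":0.07,"y":0,"z":-0.04,"grip":0.7},
    {"ax":0,"ay":0,"az":0,"x":0.07,"y":0,"z":-0.1,"grip":0.7},
    {"ax":0,"ay":0,"az":0,"x":0.07,"y":0,"z":-0.15,"grip":0.7}
  ]
}}

```text
time_s: 11.08
position: [552.4, -30.1, 184.0]
tcp_rot: [3.14, -0.006, -1.679]
contact_force: [1.3, -0.2, -0.1]
width: 0.303
```

{"fn": "arm_command", "kwargs": {
  "plan": [
    {"ax":0,"ay":0,"az":0,"x":0.03,"y":0.06,"z":-0.03,"grip":0.7},
    {"ax":0,"ay":0,"az":0,"x":0.06,"y":0.12,"z":-0.06,"grip":0.7},
    {"ax":0,"ay":0,"az":0,"x":0.08,"y":0.17,"z":-0.06,"grip":0.7},
    {"ax":0,"ay":0,"az":0,"x":0.1,"y":0.2,"z":-0.06,"grip":0.7},
    {"ax":0,"ay":0,"az":0,"x":0.1,"y":0.2,"z":-0.06,"grip":0.7}
  ]
}}

```text
time_s: 11.7
position: [340.9, -108.3, 245.8]
tcp_rot: [-3.14, -0.004, -1.68]
contact_force: [-0.1, 0.2, 0.8]
width: 0.302
```

```bash
python3 -c "
from h import *
f=cam('side');cv2.imwrite('pics/side8.png',cv2.resize(f['color'][150:310,200:360],None,fx=3.5,fy=3.5,interpolation=cv2.INTER_CUBIC))
f=cam('top');cv2.imwrite('pics/top8.png',cv2.resize(f['color'][170:270,220:350],None,fx=6,fy=6,interpolation=cv2.INTER_CUBIC))
to([550.5,-40,28],-1.678)"
```

```text
t 11.8 pos [ 342.9 -107.6  245.2] rot [ 3.141 -0.005 -1.679] F [ 0.5  0.4 -0. ] w 0.29849422619681715
shift [-0.0908 -0.1991  0.2167] turn [ 0.01 -0.3  -0.06]
```

View pics/side8.png

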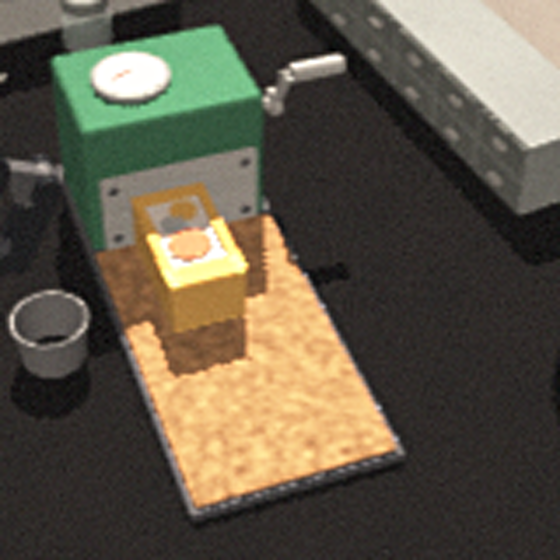

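View pics/top8.png

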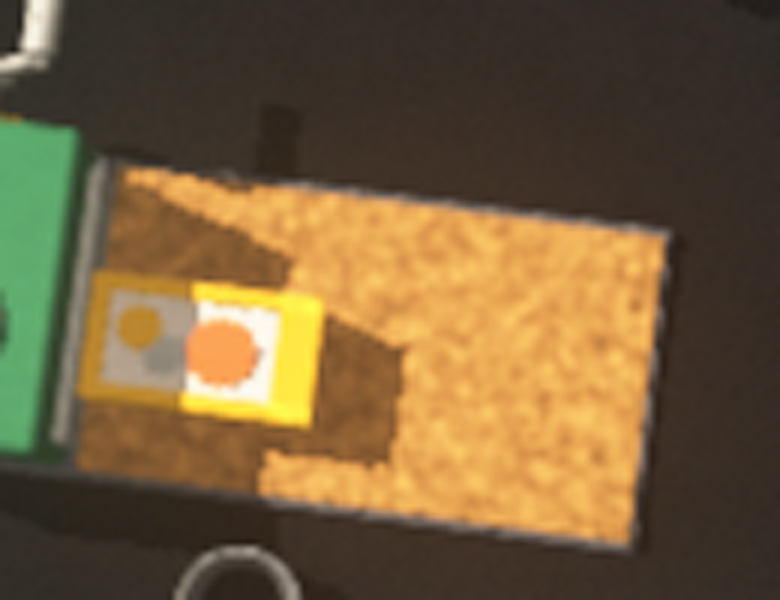

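```bash
cat > fit1.py <<'E'
from h import *
exec(open('fit0.py').read().split("tt=[")[0].replace("from h import *",""))
T=lambda u,v:(u/6+220-.4,v/6+170-.4)
S=lambda u,v:(u/3.5+200-.4,v/3.5+150-.4)
# lying: local x along bed, origin foot centre
h=[((0,-30,62),T(324,298)),((0,30,62),T(312,428)),((110,-30,62),T(97,272)),((110,30,62),T(80,398))]
b=[((-180,-75,12),T(669,234)),((-180,75,12),T(634,549)),((90,-75,12),T(108,160)),((90,75,12),T(72,464))]
hs=[((0,30,62),S(163,288)),((0,-30,62),S(245,266)),((0,30,12),S(173,333)),((0,-30,12),S(243,318)),((110,30,62),S(135,202)),((110,-30,62),S(208,185))]
bs=[((-180,75,12),S(193,512)),((-180,-75,12),S(402,452)),((90,65,12),S(103,248)),((90,65,82),S(99,180)),((90,-65,82),S(257,148))]
for st in ((ft,h,b),(fs,hs,bs)):
    ph,r1=fit([(st[0],st[1])],[560,45,1.46]);pb,r2=fit([(st[0],st[2])],[570,66,1.46])
    print(np.round(ph,3),np.round(pb,3),r1.tolist(),r2.tolist())
    cap=ph[:2]+110*np.array([np.cos(ph[2]),np.sin(ph[2])]);d=cap-pb[:2];c,s=np.cos(pb[2]),np.sin(pb[2])
    print('cap in tester',c*d[0]+s*d[1],-s*d[0]+c*d[1],'yaw',ph[2]-pb[2])
E
python3 fit1.py
```

```text
[559.915  49.424   1.465] [575.689  69.395   1.446] [[0.4, 0.3], [-0.1, -0.4], [-0.2, 0.1], [-0.1, 0.0]] [[-0.8, 0.4], [-1.3, -1.3], [2.1, 0.4], [0.6, 0.0]]
cap in tester 88.19765998119935 15.30730126501652 yaw 0.019504831217892704
[555.401  48.527   1.4  ] [570.903  66.135   1.449] [[1.1, -0.1], [-0.1, 1.6], [-0.9, 0.4], [0.6, 0.1], [-0.2, -1.7], [-0.3, -0.8]] [[0.2, -1.2], [-1.8, -0.8], [1.0, 0.9], [0.3, 1.6], [-0.2, 0.9]]
cap in tester 90.5082582173053 7.770462250069971 yaw -0.04989453982630199
```

```bash
python3 -c "
from h import *
to([575,190,300],-1.678)"
```

```text
t 11.9 pos [ 343.5 -107.3  244.7] rot [ 3.14  -0.006 -1.678] F [ 0.5 -0.7  0.5] w 0.2989883695440719
shift [-0.3201 -0.1981 -0.0576] turn [ 0.12 -0.34 -0.02]
```

{"fn": "arm_command", "kwargs": {
  "plan": [
    {"ax":0,"ay":0,"az":0,"x":-0.05,"y":-0.03,"z":-0.057,"grip":1},
    {"ax":0,"ay":0,"az":0,"x":-0.32,"y":-0.198,"z":-0.057,"grip":1},
    {"ax":0,"ay":0,"az":0,"x":-0.32,"y":-0.198,"z":-0.057,"grip":1},
    {"ax":0,"ay":0,"az":0,"x":-0.32,"y":-0.198,"z":-0.057,"grip":1},
    {"ax":0,"ay":0,"az":0,"x":-0.32,"y":-0.198,"z":-0.057,"grip":1}
  ]
}}

```text
time_s: 12.52
position: [526.0, 127.8, 295.6]
tcp_rot: [3.139, -0.007, -1.677]
contact_force: [0.9, 0.2, 0.0]
width: 0.002
```

```bash
python3 -c "
from h import *
to([575,190,300],-1.678)"
```

```text
t 12.525 pos [526.  127.8 295.6] rot [ 3.139 -0.007 -1.677] F [0.9 0.2 0. ] w 0.0019720503866317365
shift [-0.067  -0.0421 -0.005 ] turn [ 0.17 -0.38  0.04]
```

{"fn": "arm_command", "kwargs": {
  "plan": [
    {"ax":0,"ay":0,"az":0,"x":-0.067,"y":-0.042,"z":-0.005,"grip":1},
    {"ax":0,"ay":0,"az":0,"x":-0.067,"y":-0.042,"z":-0.005,"grip":1},
    {"ax":0,"ay":0,"az":0,"x":-0.067,"y":-0.042,"z":-0.005,"grip":1}
  ]
}}

```text
time_s: 12.9
position: [575.9, 192.1, 297.0]
tcp_rot: [3.135, -0.009, -1.675]
contact_force: [-0.1, -0.6, -0.5]
width: 0.002
```

```bash
python3 -c "
from h import *
f=cam('wrist','wrist9.png')
to([575,190,300],-1.678)"
```

```text
t 12.95 pos [575.4 191.  298.1] rot [ 3.136 -0.008 -1.676] F [-0.2 -1.1 -0.2] w -0.0017819954866468497
shift [ 0.0011  0.0003 -0.0019] turn [ 0.3  -0.47  0.1 ]
```

View pics/wrist9.png

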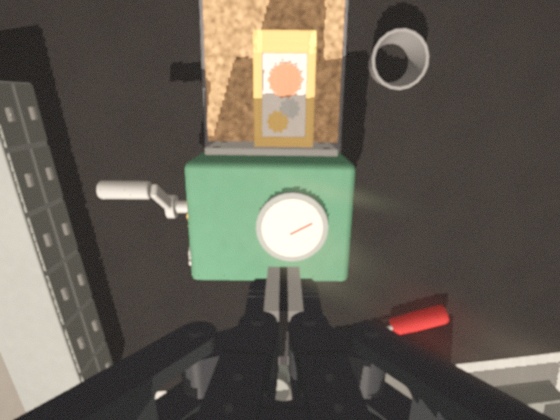

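```bash
python3 -c "
from h import *
f=cam('wrist');cv2.imwrite('pics/w10.png',cv2.resize(f['color'][0:170,180:380],None,fx=4,fy=4)[80:680])"
```

```text
(no output)
```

View pics/w10.png

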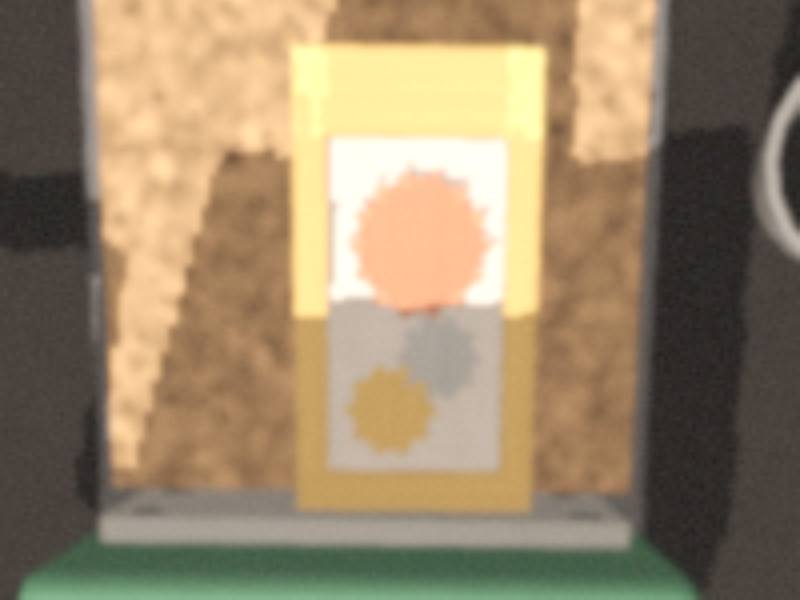

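```bash
python3 -c "
from workcell import job_done
print(job_done())"
```

```text
the job is handed in; nothing more can be done
None
```

The housing was tipped onto its back and pushed against the stop plate. I handed the job in at about 13 s of the 45 s allowed. No verdict was reported.

**What I did:** I tipped the housing with the shut fingertips pushing high on the window face. I then pushed its foot end along the bed with the two fingertips about 25 mm apart. When the top reached the plate the force rose to about 12 N and the housing stopped moving. The arm backed off and ended clear, above the gearbox.

**Last checks:**
- **Lying:** the housing is on its back with the window up.
- **Flush:** the last wrist picture shows the top end meeting the plate's face. My fits put the cap at 88.2 mm (top camera) and 90.5 mm (side camera) along the tester; the face is at 90 mm and the limit is 86.5 mm.
- **Middle:** the cap is 8 to 15 mm from the plate's middle, against a limit of 35 mm.
- **Square:** the two fits disagreed, with +0.02 rad from the top camera and −0.05 rad from the side camera; the limit is 0.06 rad. The side fit is the rougher one, and the wrist picture shows the housing parallel to the bed and its end parallel to the plate.
- **Other things:** the crank and hood look unmoved in the last pictures. I did not measure the other bystanders; the arm's path kept away from them.

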